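# Fetch the heel block from behind the dye containers

### The arm

A 6-joint arm with a two-finger parallel gripper is mounted at the origin on the work surface. World frame = base frame: x ahead of the robot, y to its left, z up, the work surface at z = 0. Lengths are in m, angles in degrees, forces in N, time in s.
With the tool pointing down it reaches from about 0.25 to 0.725 m from the base axis. Payload 9.7 kg.
Tool frame: the origin (TCP) lies midway between the tips of the shut fingers; the grasp point (between the pads) lies 19 mm behind it (bot.pinch_z is the distance from the TCP to the grasp point, in m); z points along the fingers, y is the line along which they close (so a half turn about z gives the same grasp; the last joint's range is limited). The gripper opens to 85 mm and grips with 20 to 120 N. Pads are 22 mm wide; open, the fingers measure 114 mm over their backs; the gripper's body (76 mm by 85 mm) begins 54 mm behind the grasp point. The pads swing forward as they close: fully open they stand 13 mm farther back than shut.
Start: joints at [63.426, 4.979, 10.078, 95.1, 0, 90], TCP at [0.246, 0.492, 0.231] pointing down, gripper open.
Joint ranges: [-179.16, 179.16], [-48.56, 103.87], [-65.8, 70.77], [-126.05, 130.52], [-82.76, 87.17], [-180, 180]. Speed limits (degrees/s): [127.2, 127.2, 147.25, 180, 180, 180].

### API

Orientations are given as [roll, pitch, yaw] about the fixed x, y, z axes, in that order (R = Rz(yaw) Ry(pitch) Rx(roll)).
In Python, from workcell import sensors, camera, ticket, bot gives the robot as it stands.
- The arm moves only by the shell command python3 -m handwheel 'ROWS' [FORCE]. ROWS is a JSON object of lists of equal length, an entry for each row: "gripper": the opening, from -1 (shut) to 1 (fully open); "slide": the shift along the tool's x, y, z in mm, a list of three; "yaw": the turn about the tool's z in rad. A call has 1 to 8 rows; each row shifts and turns the commanded pose from where the row before left it, along the tool's axes as they then stand; what a row does not reach is not made up. A row lasts 1/12 s, in which the tool goes at most 41.7 mm and 7.16 degrees, less where a joint would pass 70% of its speed; a pose out of reach is approached as far as the arm can. A call is refused whole if a number of a shift passes 41.7 or a number of a turn 0.125, either way. A call with a gripper value outside its range is refused whole. The fingers move at their own pace and stop on an object; FORCE is the grip in N (left out, the last holds). Time passes only in rows, so rows that do not move let the fingers close. It gives the time, the measured TCP pose, the force, the opening and the grip force at its end, in the units of the state.
- sensors.get_obs(): the state, without advancing time (a new reading comes with each control period).
- camera(name): name is "side" or "top" or "wrist"; returns a dict with "img" (420x560x3 uint8, red, green, blue), "fx", "fy", "cx", "cy" (pixels), "R" (3x3) and "t" (3): a world point X has camera coordinates R X + t. Camera axes: x right, y down, z forward; pixel columns grow to the right and rows downward; lengths in m; the calibration is good to about 2 mm. A picture is of the moment at which its call begins. There is no depth.
- ticket.job_done(): hands the job in; it is judged then, once.
The state is a dict: "time": time; "q": joint angles; "qd": joint speeds; "joint_efforts": joint torques, N m; "ee_pos": TCP position; "tcp_rot": TCP orientation; "wrist_force": force on the tool from outside, world axes, zero at the start; "torque": the same for the moment, N m; "opening": finger opening in m; "grasp_force": force on a finger pad.
Only numpy, scipy, OpenCV 4.12 (cv2) and the standard library are available. Lean on these libraries where they do the work, as an engineer would, in place of code of your own. Each camera call takes 0.05 s, during which the arm holds its last target. There are 200 camera calls.

### The job

Move the round tin, the square can and the white bottle, which hem in the wooden heel block on the rack, over to the aluminium tray and stand them there upright. When all three stand in the tray, set the heel block upright and centred on the D-shaped top of the iron stand, its straight edge parallel to the top's straight edge; only then put each container back upright on the very pad it came from. Do not knock any container over, and leave the polish tin and the tack cup on the rack where they are.

Things in the scene. Friction and masses are not known exactly. Their poses are not given: they have to be found in the camera images.
- rack: Fixed plywood board, 160 (x) by 220 mm (y), its -x side towards the robot; top at z = 12 mm; along its +x edge a fence (inner face x = 68 mm) rises 35 mm above the top. Origin underneath. Three flush cork pads, 60 mm across, at (x, y) = (30, 58), (30, -58), (-26, 0) mm in its frame: one container on each, any on any pad. The heel block lies between them at (30, 0).
- tray: Fixed shallow aluminium tray, the side area, 230 mm (x) by 125 mm (y), walls 4 mm thick and 18 mm high, floor 4 mm thick. Origin at the centre of its underside, inner floor at z = 4 mm. The three containers fit in it side by side, 68 mm apart along x. It may be on the left or on the right.
- stand: Fixed cobbler's iron stand: round foot of 120 mm, column, and a flat D-shaped steel top 62 mm long (x) by 68 mm wide (y), 90 mm above the bench. Origin on the bench right under the middle of the top; the straight edge of the D is at +x, the round side at -x. On the other side from the tray.
- heel: Loose D-shaped block heel in dark wood with thin light layers, 46 mm long (x, from -23 to +23 mm), 50 mm wide (y), 34 mm high, 70 g. Origin at the centre of its underside; straight edge at +x, round side at -x. Its parallel sides (x from 2 to 23 mm, y = +-25 mm) are gripped across y. At the start it lies between the three containers, about 7 to 14 mm from each, too tight for a finger.
- round_tin: Loose bare metal round tin, 51 mm diameter, 100 mm high, flat slip lid, about 200 g. Origin at the centre of its underside, z up.
- square_can: Loose metal square can with a paper band, 43 by 43 mm (sides along its x and y), shoulder at 92 mm, small black screw cap to 104 mm, about 220 g. Origin at the centre of its underside, z up.
- bottle: Loose white plastic bottle, 40 mm diameter, straight-sided up to 82 mm, black cap 24 mm across, 110 mm high in all, about 140 g. Origin at the centre of its underside, z up.
- polish_tin: Flat metal polish tin, 55 mm diameter, 22 mm high, loose on the near right corner of the rack. Stays where it is. Origin at the centre of its underside.
- tack_cup: Small open steel cup, 44 mm across the rim, 24 mm high, loose on the near left corner of the rack. Stays where it is. Origin at the centre of its underside.
Things that resemble listed ones, but are neither listed nor needed, are in the scene too. Leave any pink, red or turquoise look-alike of the square_can alone.

How it is judged (in metres and radians):
On the way, in this order (a step that is already met when the one before it is completed fails the run):
1. all three containers stand upright in the tray, released (x of round_tin in the frame of tray between -0.111 and 0.111 m and y of round_tin in the frame of tray between -0.0585 and 0.0585 m and z of round_tin in the frame of tray between 0 and 0.01 m and angle between each of round_tin, square_can, bottle's own z axis and vertical below 0.1 rad and linear speed of each of round_tin, square_can, bottle below 0.02 m/s and contact force between the fingers and round_tin below 0.1 N and x of square_can in the frame of tray between -0.111 and 0.111 m and y of square_can in the frame of tray between -0.0585 and 0.0585 m and z of square_can in the frame of tray between 0 and 0.01 m and contact force between the fingers and square_can below 0.1 N and x of bottle in the frame of tray between -0.111 and 0.111 m and y of bottle in the frame of tray between -0.0585 and 0.0585 m and z of bottle in the frame of tray between 0 and 0.01 m and contact force between the fingers and bottle below 0.1 N), for 0.2 s.
2. the heel block sits released on the stand's top, centred and lined up, with the three containers still in the tray (all of step 1 and horizontal distance between heel and stand below 0.012 m and z of heel in the frame of stand between 0.086 and 0.096 m and angle between the x axis of heel and the x axis of stand, either way round below 0.25 rad and angle between heel's own z axis and vertical below 0.1 rad and linear speed of heel below 0.02 m/s and contact force between the fingers and heel below 0.1 N), for 0.2 s.
3. each container stands released on the pad it came from, the heel still on the stand (distance of each of round_tin, square_can, bottle from where it was at the start of the episode below 0.014 m and angle between each of round_tin, square_can, bottle, heel's own z axis and vertical below 0.1 rad and linear speed of each of round_tin, square_can, bottle, heel below 0.02 m/s and contact force between the fingers and round_tin below 0.1 N and contact force between the fingers and square_can below 0.1 N and contact force between the fingers and bottle below 0.1 N and horizontal distance between heel and stand below 0.012 m and z of heel in the frame of stand between 0.086 and 0.096 m and angle between the x axis of heel and the x axis of stand, either way round below 0.25 rad and contact force between the fingers and heel below 0.1 N), for 0.2 s.
At the end, for the whole second after the job is handed in: Each container stands upright and at rest within 14 mm of where it stood at the start; the heel block rests upright on the stand's top, its centre within 12 mm of the top's centre and its straight edge parallel to the top's within 0.25 rad; all released (all of step 3); the robot touches nothing.
It fails at once if a container is knocked over (angle between any of round_tin, square_can, bottle's own z axis and vertical above 0.6 rad).
It fails at once if the polish tin or the tack cup is displaced by more than 20 mm (distance of any of polish_tin, tack_cup from where it was at the start of the episode above 0.02 m).
It also fails if it takes over 141 s, if anything falls off the work surface, if the arm or the gripper's body presses on something with over 40 N, if the wrist force passes 120 N, or if a joint passes its speed limit or range.

## Working session

There is one attempt and no reset: what is moved stays moved. The work goes in short steps, Python scripts to look and compute and a shell command to move; the robot and the scene stay as the last step left them, time stands still between calls to the robot, and variables do not carry over. Pictures are saved under pics/ and viewed, at most 14 in all, crops included, and the job is handed in when it is done.

```bash
ls; mkdir -p pics; python3 - <<'E'
from workcell import sensors,camera,bot
import cv2,numpy as np,pickle
print(sensors.get_obs()); print(bot.pinch_z)
for n in ("top","side"):
    c=camera(n); cv2.imwrite(f"pics/{n}0.png",c["img"][:,:,::-1]); pickle.dump(c,open(f"pics/{n}0.pkl","wb"))
    R=np.array(c["R"]);print(n,c["fx"],c["cx"],c["cy"],-R.T@np.array(c["t"]),R.tolist())
E
```

```text
pics
{'time': 0.0, 'q': array([ 6.34263344e+01,  5.01179478e+00,  1.00330671e+01,  9.51002757e+01,
       -1.07443698e-03,  9.00010695e+01]), 'qd': array([-0.01621329, -0.06263345, -0.05523051, -0.02110843,  0.06065724,
        0.02266458]), 'joint_efforts': array([-1.16496056e-03, -5.20382631e+01,  4.64809263e+01,  1.61077548e-02,
       -1.29103191e-04, -6.28412948e-07]), 'ee_pos': array([0.2459378 , 0.49167882, 0.23056399]), 'tcp_rot': array([-1.79920997e+02,  1.07591066e-03,  1.53425266e+02]), 'wrist_force': array([-0.23184379, -0.63698196,  0.44265746]), 'torque': array([-0.0085639 , -0.01074286,  0.01516417]), 'grasp_force': 0.0, 'opening': 0.08564907878117416}
0.0187
top 463.9482258788517 275.7833825188986 209.5469982388759 [ 0.41199203 -0.00174612  1.18288421] [[-0.004505385716716898, -0.9999347349587162, -0.010498920067560235], [-0.9880534579175959, 0.006068707676755369, -0.15399199681871534], [0.15404566140149725, 0.009679700934197583, -0.9880163144367607]]
side 391.38711647558085 277.66769160502014 209.82721246845583 [ 0.45155312 -0.61511501  0.55966269] [[0.9811620794180476, -0.19261211578352158, 0.01488444709917218], [-0.11274509188729659, -0.6334767959812664, -0.7655035553207015], [0.1568742112884646, 0.7494049117844801, -0.6432594811006812]]
```

View pics/top0.png

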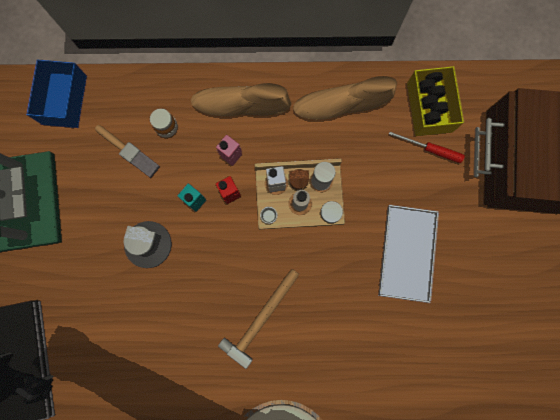

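View pics/side0.png

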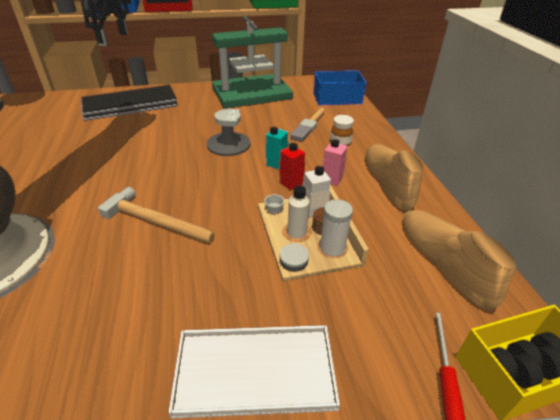

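Top view (+x is up, +y left). The rack is at (300,195), with the white square can at (276,178) on the left-far pad, the round tin at (323,175) on the right-far pad and the bottle at (301,201) on the near pad. The heel is at (299,178), the tray at (409,253) and the stand at (148,241).
Possible mix-ups:
- **Square can:** pink can (229,150), red can (229,188) and turquoise can (192,196).
- **Tin or bottle:** the jar at (163,122).
- **Round tin:** the polish tin at (331,212).

By the description I choose the white can, tin and bottle on the rack.

```bash
cat > h.py <<'E'
import cv2,numpy as np,pickle
from workcell import sensors,camera
def ray(c,u,v,z):
    R=np.array(c["R"]);C=-R.T@np.array(c["t"])
    d=R.T@np.array([(u-c["cx"])/c["fx"],(v-c["cy"])/c["fy"],1]); return C+d*(z-C[2])/d[2]
def proj(c,X):
    p=np.array(c["R"])@np.array(X)+np.array(c["t"]); return c["fx"]*p[0]/p[2]+c["cx"],c["fy"]*p[1]/p[2]+c["cy"]
E
python3 - <<'E'
from h import *
c=pickle.load(open("pics/top0.pkl","rb"));im=c["img"][:,:,::-1]
hsv=cv2.cvtColor(im,cv2.COLOR_BGR2HSV)
# tray: low saturation bright
m=((hsv[...,1]<60)&(hsv[...,2]>120)).astype(np.uint8)
n,l,s,ce=cv2.connectedComponentsWithStats(m)
for i in range(1,n):
    if s[i,4]>60: print(s[i].tolist(),ce[i].round(1))
i=l[253,409]; cn=max(cv2.findContours((l==i).astype(np.uint8),0,1)[0],key=cv2.contourArea)
b=cv2.boxPoints(cv2.minAreaRect(cn)); 
for p in b: print("tray",p.round(1),ray(c,*p,0.018).round(4))
a=cv2.resize(im[145:240,245:355],None,fx=5,fy=5,interpolation=2)
d=cv2.resize(im[210:280,110:190],None,fx=3.0,fy=3.0,interpolation=2)
o=np.zeros((475,800,3),np.uint8);o[:,:550]=a;o[:210,555:795]=d
cv2.imwrite("pics/crop0.png",o)
E
```

```text
[146, 53, 18, 10, 91] [153.6  56.6]
[87, 54, 28, 9, 103] [101.2  58.4]
[150, 109, 21, 20, 320] [159.9 118.1]
[487, 119, 16, 51, 161] [490.6 144.7]
[120, 143, 19, 18, 188] [128.7 151.4]
[314, 162, 21, 20, 333] [324.3 171.6]
[11, 167, 11, 24, 185] [ 16.1 178.4]
[266, 167, 20, 18, 219] [276.3 176.1]
[293, 190, 17, 16, 92] [301.  199.3]
[13, 195, 11, 22, 188] [ 17.9 205.4]
[321, 201, 22, 21, 357] [331.7 211.2]
[380, 205, 59, 98, 4355] [408.2 253.9]
[262, 210, 15, 13, 128] [269.  216.1]
[124, 226, 31, 29, 666] [137.6 239.6]
[220, 341, 32, 27, 300] [236.1 354.7]
[260, 406, 55, 14, 285] [290.  411.4]
tray [379.2 296.8] [ 0.3746 -0.244   0.018 ]
tray [389.  204.6] [ 0.6046 -0.278   0.018 ]
tray [440.1 210. ] [ 0.5898 -0.4063  0.018 ]
tray [430.2 302.2] [ 0.3609 -0.3686  0.018 ]
```

View pics/crop0.png

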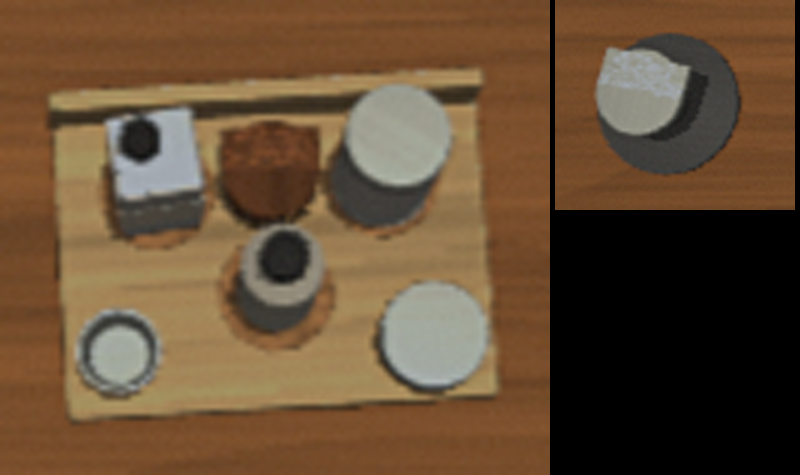

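The crop confirms the choices: the square can is white with a paper band and black cap at (138,138), the tin lid is at (397,135), the bottle cap at (284,256) and the heel at (270,170). The stand's D, at right, has its straight edge running from (608,47) to (690,65).

```bash
python3 - <<'E'
from h import *
c=pickle.load(open("pics/top0.pkl","rb"))
A=lambda u,v:(245+u/5-.4,145+v/5-.4)
B=lambda u,v:(110+(u-555)/3-.33,210+v/3-.33)
def yaw(p,q): d=q-p; return np.degrees(np.arctan2(d[1],d[0]))
fl=ray(c,*A(70,418),.012);fr=ray(c,*A(495,393),.012);el=ray(c,*A(50,97),.047);er=ray(c,*A(481,70),.047)
print("rack",fl,fr,el,er,"width",np.linalg.norm(fl-fr),np.linalg.norm(el-er),"yaw",yaw(fr,fl)-90,yaw(er,el)-90,yaw(fl,el),yaw(fr,er))
y=np.radians((yaw(fr,fl)+yaw(er,el))/2-90); R=np.array([[np.cos(y),-np.sin(y)],[np.sin(y),np.cos(y)]])
o=((fl+fr+el+er)/4)[:2]; print("centre",o)
for n,p in dict(L=(.03,.058),Rr=(.03,-.058),near=(-.026,0),heel=(.03,0)).items(): print(n,(o+R@p).round(4))
print("tin",ray(c,*A(397,135),.112)); print("bottle",ray(c,*A(284,256),.122))
q=[ray(c,*A(*p),.104) for p in((107,121),(190,110),(203,187),(118,198))]
print("can",np.mean(q,0),[np.linalg.norm(q[i]-q[i-1]).round(4) for i in range(4)],yaw(q[1],q[0])-90,yaw(q[2],q[3])-90,yaw(q[3],q[0]),yaw(q[2],q[1]))
a,b,d=ray(c,*B(608,47),.09),ray(c,*B(690,66),.09),ray(c,*B(638,136),.09)
print("stand",a,b,np.linalg.norm(a-b),d,yaw(b,a)-90,"mid",((a+b)/2+d)/2, np.linalg.norm((a+b)/2-d)); print("foot",ray(c,*B(670,104),.01))
E
```

```text
rack [0.5468779 0.0535789 0.012    ] [ 0.55841201 -0.16229349  0.012     ] [0.70547885 0.06219561 0.047     ] [ 0.71788463 -0.15487708  0.047     ] width 0.21618030534961508 0.21742689102255913 yaw 3.0584184605751403 3.2709150040078043 3.1097940644645177 2.662673544564149
centre [ 0.63216335 -0.05034902]
L [0.6589 0.0092]
Rr [ 0.6653 -0.1066]
near [ 0.6062 -0.0518]
heel [ 0.6621 -0.0487]
tin [ 0.66903586 -0.10563825  0.112     ]
bottle [ 0.60936308 -0.05102696  0.122     ]
can [0.66254348 0.00913158 0.104     ] [np.float64(0.0379), np.float64(0.04), np.float64(0.0381), np.float64(0.0407)] 7.3413369847886685 7.142199261638865 7.8494103893278355 8.947246537424956
stand [0.54653063 0.36239776 0.09      ] [0.53101933 0.29662946 0.09      ] 0.0675726980795844 [0.47601879 0.33559838 0.09      ] -13.2705651884542 mid [0.50739689 0.332556   0.09      ] 0.06305048048452712
foot [0.50754384 0.33427231 0.01      ]
```

```bash
cat >> h.py <<'E'
from scipy.spatial.transform import Rotation as Ro
def go(x,y,z,yaw=None):
    s=sensors.get_obs();p=s["ee_pos"];R=Ro.from_euler("xyz",s["tcp_rot"],degrees=True).as_matrix()
    d=R.T@(np.array([x,y,z])-p)*1000
    print("TCP",p.round(4),s["tcp_rot"].round(1),"t",round(s["time"],1),"slide mm",d.round(1),"max/41.7",round(max(abs(d))/41.7,1), "" if yaw is None else f"toolyaw {np.radians((s['tcp_rot'][2]-yaw+180)%360-180):.3f}")
E
python3 -m handwheel '{"gripper":[1,1,1,1,1,1],"slide":[[0,0,0],[0,0,0],[0,0,0],[0,0,0],[0,0,0],[0,0,0]],"yaw":[-0.104,-0.104,-0.104,-0.104,-0.102,0]}' 60
python3 -c "
from h import *
go(.668,-.106,.2,183.1)"
```

```text
time: 0.6
ee_pos: [0.246, 0.4918, 0.2309]
tcp_rot: [-180.0, -0.0, -176.6]
wrist_force: [-0.4, 0.2, -0.5]
opening: 0.0856
grasp_force: 0.0
TCP [0.246  0.4918 0.2309] [-180.    -0.  -176.6] t 0.6 slide mm [-386.2 -621.5   31.2] max/41.7 14.9 toolyaw 0.005
```

```bash

python3 -m handwheel '{"gripper":[1,1,1,1,1,1,1,1],"slide":[[-19,-31,1],[-19,-31,1],[-19,-31,1],[-19,-31,1],[-19,-31,1],[-19,-31,1],[-19,-31,1],[-19,-31,1]],"yaw":[0,0,0,0,0,0,0,0]}' >/dev/null
python3 -m handwheel '{"gripper":[1,1,1,1,1,1,1,1],"slide":[[-19,-31,1],[-19,-31,1],[-19,-31,1],[-19,-31,1],[-19,-31,1],[-19,-31,1],[-19,-31,1],[-19,-31,1]],"yaw":[0,0,0,0,0,0,0,0]}'
python3 -c "
from h import *
go(.668,-.106,.2,183.1)"
```

```text
time: 1.93
ee_pos: [0.5771, 0.0113, 0.2151]
tcp_rot: [180.0, -0.0, -177.1]
wrist_force: [0.8, 0.5, -0.1]
opening: 0.0852
grasp_force: 0.0
TCP [0.5771 0.0113 0.2151] [ 180.    -0.  -177.1] t 1.9 slide mm [ -84.9 -121.7   15. ] max/41.7 2.9 toolyaw -0.004
```

```bash

python3 -m handwheel '{"gripper":[1,1,1,1,1,1],"slide":[[-17,-24,3],[-17,-24,3],[-17,-24,3],[-17,-24,3],[-17,-25,3],[0,0,0]],"yaw":[0,0,0,0,0,0]}'
python3 - <<'E'
from h import *
go(.668,-.106,.065,183.1)
c=camera("wrist");cv2.imwrite("pics/w1.png",c["img"][:,:,::-1]);pickle.dump(c,open("pics/w1.pkl","wb"))
R=np.array(c["R"]);print(-R.T@c["t"])
E
```

```text
time: 2.43
ee_pos: [0.6695, -0.1071, 0.197]
tcp_rot: [-180.0, -0.2, -177.3]
wrist_force: [0.5, -0.1, -0.7]
opening: 0.0851
grasp_force: 0.0
TCP [ 0.6695 -0.1071  0.197 ] [-180.    -0.2 -177.3] t 2.4 slide mm [  1.1   1.2 132. ] max/41.7 3.2 toolyaw -0.007
[ 0.60240612 -0.11107136  0.34030482]
```

View pics/w1.png

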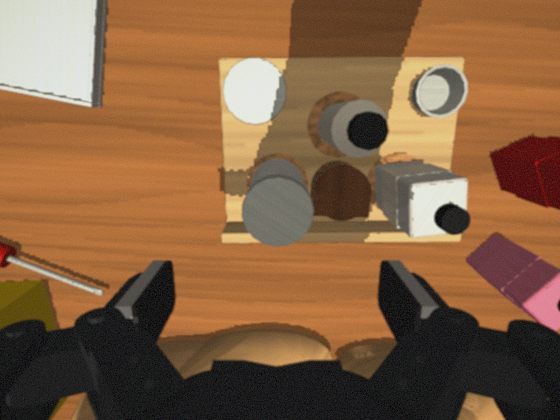

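The wrist view shows the tin lid at (278,211), the bottle cap at (367,130), and the can's top quad at about (411,183)-(465,178)-(470,230)-(416,237). Check these against the top view.

```bash
python3 - <<'E'
from h import *
c=pickle.load(open("pics/w1.pkl","rb"))
print("tin",ray(c,278,211,.112),"bottle",ray(c,367,130,.122))
q=[ray(c,*p,.104) for p in((411,183),(465,178),(470,230),(416,237))];print("can",np.mean(q,0),[np.linalg.norm(q[i]-q[i-1]).round(4) for i in range(4)],[np.degrees(np.arctan2(*(q[i]-q[i-1])[1::-1])).round(1) for i in range(4)])
E
```

```text
tin [ 0.66841565 -0.1067461   0.112     ] bottle [ 0.6103274  -0.05398061  0.122     ]
can [0.66268219 0.00983376 0.104     ] [np.float64(0.0412), np.float64(0.0377), np.float64(0.0397), np.float64(0.0393)] [np.float64(-166.2), np.float64(98.1), np.float64(16.3), np.float64(-79.3)]
```

```bash

python3 -m handwheel '{"gripper":[1,1,1,1,1,1,1],"slide":[[0,0,30],[0,0,30],[0,0,30],[0,0,20],[1,0,12],[0,0,10],[0,0,0]],"yaw":[0,0,0,0,0,0,0]}'
python3 -m handwheel '{"gripper":[0,-0.4,-1,-1,-1,-1,-1,-1],"slide":[[0,0,0],[0,0,0],[0,0,0],[0,0,0],[0,0,0],[0,0,0],[0,0,0],[0,0,0]],"yaw":[0,0,0,0,0,0,0,0]}' 50
```

```text
time: 3.07
ee_pos: [0.6661, -0.1027, 0.0668]
tcp_rot: [180.0, -0.1, -176.9]
wrist_force: [-0.3, -0.6, -0.5]
opening: 0.0856
grasp_force: 0.0
time: 3.73
ee_pos: [0.6678, -0.1035, 0.0701]
tcp_rot: [-180.0, 0.2, -176.9]
wrist_force: [0.4, -2.1, 6.3]
opening: 0.0502
grasp_force: 50.5
```

```bash

python3 -m handwheel '{"gripper":[-1],"slide":[[0,0,0]],"yaw":[0]}'
python3 -c "
from h import *
go(.668,-.106,.165);go(.668,-.106,.165)"
```

```text
time: 3.82
ee_pos: [0.6678, -0.1034, 0.0702]
tcp_rot: [-180.0, 0.2, -176.9]
wrist_force: [-0.8, -0.6, 6.2]
opening: 0.0499
grasp_force: 50.5
TCP [ 0.6678 -0.1034  0.0702] [-180.     0.2 -176.9] t 3.8 slide mm [ -0.4  -2.6 -94.8] max/41.7 2.3 
TCP [ 0.6678 -0.1034  0.0702] [-180.     0.2 -176.9] t 3.8 slide mm [ -0.4  -2.6 -94.8] max/41.7 2.3
```

```bash

python3 -m handwheel '{"gripper":[-1,-1,-1,-1,-1,-1],"slide":[[0,0,-8],[0,0,-15],[0,0,-25],[0,0,-25],[0,0,-20],[0,0,0]],"yaw":[0,0,0,0,0,0]}'
python3 -m handwheel '{"gripper":[-1,-1,-1,-1,-1,-1,-1,-1],"slide":[[6,-15,0],[15,-31,0],[15,-31,0],[15,-31,0],[15,-31,0],[15,-31,0],[15,-31,0],[9,-15,0]],"yaw":[0,0,0,0,0,0,0,0]}'
python3 -c "
from h import *
go(.550,-.3345,.063)"
```

```text
time: 4.32
ee_pos: [0.6683, -0.1033, 0.1667]
tcp_rot: [-179.9, 0.4, -176.9]
wrist_force: [1.1, -1.2, -0.5]
opening: 0.0499
grasp_force: 52.0
time: 4.98
ee_pos: [0.5712, -0.3281, 0.1594]
tcp_rot: [180.0, -0.1, -177.0]
wrist_force: [1.5, 0.6, -2.4]
opening: 0.0499
grasp_force: 52.0
TCP [ 0.5712 -0.3281  0.1594] [ 1.80e+02 -1.00e-01 -1.77e+02] t 5.0 slide mm [21.2 -5.3 96.5] max/41.7 2.3
```

```bash

python3 -m handwheel '{"gripper":[-1,-1,-1,-1,-1,-1,-1],"slide":[[11,-3,0],[10,-2,0],[0,0,25],[0,0,30],[0,0,20],[0,0,10],[0,0,0]],"yaw":[0,0,0,0,0,0,0]}'
python3 -m handwheel '{"gripper":[-1,-1,-1,-1],"slide":[[0,0,4],[0,0,3],[0,0,0],[0,0,0]],"yaw":[0,0,0,0]}'
```

```text
time: 5.57
ee_pos: [0.5515, -0.3291, 0.0732]
tcp_rot: [179.8, -0.2, -176.8]
wrist_force: [-0.3, -0.7, -2.9]
opening: 0.0498
grasp_force: 52.2
time: 5.9
ee_pos: [0.5535, -0.3308, 0.0703]
tcp_rot: [-180.0, 0.1, -176.9]
wrist_force: [-0.3, -0.1, -1.7]
opening: 0.0499
grasp_force: 52.2
```

```bash

python3 -m handwheel '{"gripper":[-1,-1,-1,-1],"slide":[[0,0,3],[0,0,2],[0,0,0],[0,0,0]],"yaw":[0,0,0,0]}'
python3 -m handwheel '{"gripper":[-1,-1,-1],"slide":[[0,0,2],[0,0,0],[0,0,0]],"yaw":[0,0,0]}'
```

```text
time: 6.23
ee_pos: [0.553, -0.3306, 0.0642]
tcp_rot: [180.0, -0.0, -176.9]
wrist_force: [0.1, 0.6, -2.0]
opening: 0.05
grasp_force: 52.2
time: 6.48
ee_pos: [0.553, -0.3307, 0.0623]
tcp_rot: [-180.0, 0.0, -176.9]
wrist_force: [-0.1, -0.0, -2.5]
opening: 0.0502
grasp_force: 52.2
```

```bash

python3 -m handwheel '{"gripper":[-1,-1,-1],"slide":[[0,0,2],[0,0,0],[0,0,0]],"yaw":[0,0,0]}'
python3 -m handwheel '{"gripper":[-1,-1,-1],"slide":[[0,0,1],[0,0,0],[0,0,0]],"yaw":[0,0,0]}'
```

```text
time: 6.73
ee_pos: [0.5535, -0.3308, 0.0621]
tcp_rot: [-179.9, 0.1, -176.9]
wrist_force: [-2.2, 2.2, 9.0]
opening: 0.0503
grasp_force: 51.4
time: 6.98
ee_pos: [0.5536, -0.3309, 0.062]
tcp_rot: [-179.9, 0.2, -176.9]
wrist_force: [-2.9, 1.6, 14.3]
opening: 0.0498
grasp_force: 51.1
```

```bash

python3 -m handwheel '{"gripper":[-1,0.3,0.6,1,1,1],"slide":[[0,0,-2],[0,0,0],[0,0,0],[0,0,0],[0,0,0],[0,0,0]],"yaw":[0,0,0,0,0,0]}'
python3 -m handwheel '{"gripper":[1,1,1,1,1,1,1],"slide":[[0,0,-10],[0,0,-25],[0,0,-30],[0,0,-30],[0,0,-30],[0,0,-15],[0,0,0]],"yaw":[0,0,0,0,0,0,0]}'
python3 - <<'E'
from h import *
go(.6095,-.0525,.19,183.1)
c=camera("top");pickle.dump(c,open("pics/top1.pkl","wb"));cv2.imwrite("pics/top1.png",cv2.resize(c["img"][140:310,230:450,::-1],None,fx=3.4,fy=3.4))
E
```

```text
time: 7.48
ee_pos: [0.553, -0.3306, 0.061]
tcp_rot: [180.0, -0.0, -176.9]
wrist_force: [-0.5, 0.0, -0.1]
opening: 0.0852
grasp_force: 0.0
time: 8.07
ee_pos: [0.5541, -0.3313, 0.2068]
tcp_rot: [-179.8, 0.3, -176.9]
wrist_force: [0.1, -0.5, 0.8]
opening: 0.0854
grasp_force: 0.0
TCP [ 0.5541 -0.3313  0.2068] [-179.8    0.3 -176.9] t 8.1 slide mm [-70.3 275.4  16.1] max/41.7 6.6 toolyaw 0.000
```

View pics/top1.png

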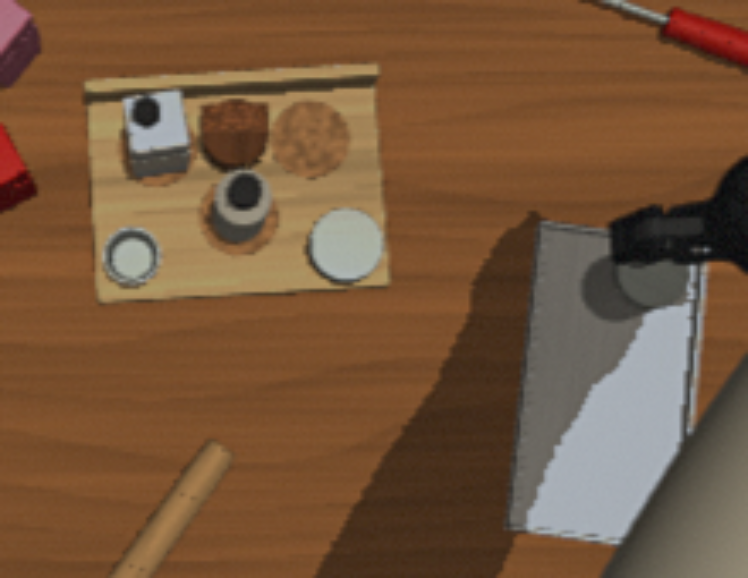

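The tin stands in the tray's far slot at about (655,275) in the crop. The empty cork pad is at (311,139), and nothing else has moved.

```bash

python3 -m handwheel '{"gripper":[1,1,1,1,1,1,1,1],"slide":[[-4,17,0],[-10,38,0],[-10,38,0],[-10,38,0],[-10,38,0],[-10,38,0],[-10,38,0],[-7,27,0]],"yaw":[0,0,0,0,0,0,0,0]}'
python3 -m handwheel '{"gripper":[1,1],"slide":[[0,0,0],[0,0,0]],"yaw":[0,0]}'
python3 - <<'E'
from h import *
go(.610,-.052,.061,183.1)
c=pickle.load(open("pics/top1.pkl","rb"));print("tin pad",ray(c,230+311/3.4-.35,140+139/3.4-.35,.012))
E
```

```text
time: 8.78
ee_pos: [0.609, -0.0521, 0.2002]
tcp_rot: [180.0, -0.1, -176.8]
wrist_force: [1.0, -0.1, -0.5]
opening: 0.0854
grasp_force: 0.0
time: 8.95
ee_pos: [0.609, -0.0536, 0.2001]
tcp_rot: [180.0, -0.1, -176.7]
wrist_force: [0.5, -2.2, -0.4]
opening: 0.0855
grasp_force: 0.0
TCP [ 0.609  -0.0536  0.2001] [ 1.800e+02 -1.000e-01 -1.767e+02] t 8.9 slide mm [ -1.4   1.6 139.1] max/41.7 3.3 toolyaw 0.003
tin pad [ 0.66949835 -0.10744464  0.012     ]
```

```bash

python3 -m handwheel '{"gripper":[1,1,1,1,1,1,1,1],"slide":[[-1,2,20],[0,0,30],[0,0,30],[0,0,27],[0,0,20],[0,0,12],[0,0,0],[0,0,0]],"yaw":[0,0,0,0,0,0,0,0]}'
python3 -m handwheel '{"gripper":[0,-0.4,-0.7,-1,-1,-1,-1,-1],"slide":[[0,0,0],[0,0,0],[0,0,0],[0,0,0],[0,0,0],[0,0,0],[0,0,0],[0,0,0]],"yaw":[0,0,0,0,0,0,0,0]}' 35
```

```text
time: 9.62
ee_pos: [0.6098, -0.0539, 0.0623]
tcp_rot: [180.0, -0.0, -177.0]
wrist_force: [-0.4, -0.1, 0.8]
opening: 0.0853
grasp_force: 0.0
time: 10.28
ee_pos: [0.6107, -0.053, 0.0635]
tcp_rot: [-180.0, 0.1, -176.9]
wrist_force: [-0.5, 1.3, 6.3]
opening: 0.0393
grasp_force: 34.9
```

```bash

python3 -m handwheel '{"gripper":[-1,-1,-1,-1,-1,-1],"slide":[[0,0,-8],[0,0,-20],[0,0,-30],[0,0,-30],[0,0,-20],[0,0,0]],"yaw":[0,0,0,0,0,0]}'
python3 -c "
from h import *
go(.4825,-.324,.0555)"
```

```text
time: 10.78
ee_pos: [0.6116, -0.0534, 0.1757]
tcp_rot: [-179.9, 0.4, -176.9]
wrist_force: [0.4, -0.1, -1.0]
opening: 0.039
grasp_force: 35.6
TCP [ 0.6116 -0.0534  0.1757] [-179.9    0.4 -176.9] t 10.8 slide mm [ 144.3 -263.1  119.5] max/41.7 6.3
```

```bash

python3 -m handwheel '{"gripper":[-1,-1,-1,-1,-1,-1,-1,-1],"slide":[[8,-15,0],[18,-33,0],[20,-36,0],[20,-36,0],[20,-36,0],[20,-36,0],[20,-36,0],[18,-33,0]],"yaw":[0,0,0,0,0,0,0,0]}'
python3 -m handwheel '{"gripper":[-1,-1],"slide":[[0,0,0],[0,0,0]],"yaw":[0,0]}'>/dev/null
python3 -c "
from h import *
go(.4825,-.324,.0555)"
```

```text
time: 11.45
ee_pos: [0.4787, -0.3233, 0.1695]
tcp_rot: [180.0, -0.1, -176.9]
wrist_force: [0.4, -0.3, -1.4]
opening: 0.0393
grasp_force: 35.6
TCP [ 0.479  -0.3232  0.1693] [ 1.800e+02 -1.000e-01 -1.771e+02] t 11.6 slide mm [ -3.6  -1.1 113.8] max/41.7 2.7
```

```bash

python3 -m handwheel '{"gripper":[-1,-1,-1,-1,-1,-1,-1,-1],"slide":[[-4,-1,15],[0,0,28],[0,0,28],[0,0,22],[0,0,12],[0,0,5],[0,0,0],[0,0,0]],"yaw":[0,0,0,0,0,0,0,0]}'
python3 -m handwheel '{"gripper":[-1,-1,-1],"slide":[[0,0,2],[0,0,0],[0,0,0]],"yaw":[0,0,0]}'
python3 -m handwheel '{"gripper":[-1,-1,-1],"slide":[[0,0,2],[0,0,0],[0,0,0]],"yaw":[0,0,0]}'
```

```text
time: 12.28
ee_pos: [0.4851, -0.3223, 0.0613]
tcp_rot: [-180.0, 0.1, -176.9]
wrist_force: [0.1, 0.5, -2.1]
opening: 0.0393
grasp_force: 35.8
time: 12.53
ee_pos: [0.4849, -0.3226, 0.0592]
tcp_rot: [-180.0, 0.1, -176.9]
wrist_force: [0.3, 0.6, -1.8]
opening: 0.0391
grasp_force: 35.8
time: 12.78
ee_pos: [0.4844, -0.3224, 0.0563]
tcp_rot: [180.0, -0.0, -176.9]
wrist_force: [0.0, 0.1, -1.7]
opening: 0.039
grasp_force: 35.8
```

```bash

python3 -m handwheel '{"gripper":[-1,-1,-1],"slide":[[0,0,1.5],[0,0,0],[0,0,0]],"yaw":[0,0,0]}'
python3 -m handwheel '{"gripper":[-1,-1,0.3,0.6,1,1],"slide":[[0,0,0.5],[0,0,0],[0,0,0],[0,0,0],[0,0,0],[0,0,0]],"yaw":[0,0,0,0,0,0]}'
python3 -m handwheel '{"gripper":[1,1,1,1,1,1,1],"slide":[[0,0,-10],[0,0,-25],[0,0,-30],[0,0,-30],[0,0,-30],[0,0,-15],[0,0,0]],"yaw":[0,0,0,0,0,0,0]}'
python3 -c "
from h import *
go(.6626,.0095,.19,187.5)"
```

```text
time: 13.03
ee_pos: [0.4848, -0.3225, 0.0555]
tcp_rot: [-180.0, 0.0, -176.9]
wrist_force: [-0.6, 1.1, 4.6]
opening: 0.039
grasp_force: 36.3
time: 13.53
ee_pos: [0.4844, -0.3224, 0.054]
tcp_rot: [180.0, -0.0, -176.9]
wrist_force: [0.2, -0.0, -0.2]
opening: 0.0842
grasp_force: 0.0
time: 14.12
ee_pos: [0.4856, -0.3231, 0.1994]
tcp_rot: [-179.8, 0.3, -176.9]
wrist_force: [0.4, -0.0, 0.1]
opening: 0.0855
grasp_force: 0.0
TCP [ 0.4856 -0.3231  0.1994] [-179.8    0.3 -176.9] t 14.1 slide mm [-194.7  322.6    9.2] max/41.7 7.7 toolyaw -0.077
```

```bash

python3 -m handwheel '{"gripper":[1,1,1,1,1,1,1,1],"slide":[[-10,17,0],[-20,33,0],[-20,33,0],[-20,33,0],[-20,33,0],[-20,33,0],[-20,33,0],[-20,33,0]],"yaw":[-0.02,-0.02,-0.02,-0.015,0,0,0,0]}'>/dev/null
python3 -m handwheel '{"gripper":[1,1,1,1,1],"slide":[[-20,33,0],[-14,24,0],[0,0,0],[0,0,0],[0,0,0]],"yaw":[0,0,0,0,0]}'
python3 - <<'E'
from h import *
go(.6626,.0095,.065,187.5)
c=camera("wrist");im=c["img"][:,:,::-1];hsv=cv2.cvtColor(im,cv2.COLOR_BGR2HSV)
pickle.dump(c,open("pics/w2.pkl","wb"))
m=((hsv[...,1]<70)&(hsv[...,2]>150)).astype(np.uint8);m=cv2.morphologyEx(m,cv2.MORPH_CLOSE,np.ones((5,5)))
for cn in cv2.findContours(m,0,1)[0]:
    if cv2.contourArea(cn)>300:
        r=cv2.minAreaRect(cn);b=cv2.boxPoints(r);q=[ray(c,*p,.104) for p in b]
        print(r,np.mean(q,0).round(4),[np.linalg.norm(q[i]-q[i-1]).round(4) for i in range(4)],[np.degrees(np.arctan2(*(q[i]-q[i-1])[1::-1])).round(1) for i in range(4)])
cv2.imwrite("pics/w2.png",im)
E
```

```text
time: 15.2
ee_pos: [0.6324, 0.0012, 0.1938]
tcp_rot: [-180.0, -0.1, -172.6]
wrist_force: [0.4, -0.2, -0.6]
opening: 0.0853
grasp_force: 0.0
TCP [0.6324 0.0012 0.1938] [-1.800e+02 -1.000e-01 -1.726e+02] t 15.2 slide mm [-31.2   4.4 128.8] max/41.7 3.1 toolyaw -0.001
((281.63104248046875, 252.07244873046875), (47.58506393432617, 56.55397415161133), 85.2363510131836) [0.664  0.0084 0.104 ] [np.float64(0.0378), np.float64(0.0408), np.float64(0.0377), np.float64(0.0425)] [np.float64(-169.2), np.float64(102.4), np.float64(13.3), np.float64(-77.4)]
((132.0, 116.0), (64.0, 62.0), 90.0) [ 0.581  -0.1023  0.104 ] [np.float64(0.0412), np.float64(0.0399), np.float64(0.041), np.float64(0.0419)] [np.float64(179.6), np.float64(97.4), np.float64(2.3), np.float64(-82.6)]
```

View pics/w2.png

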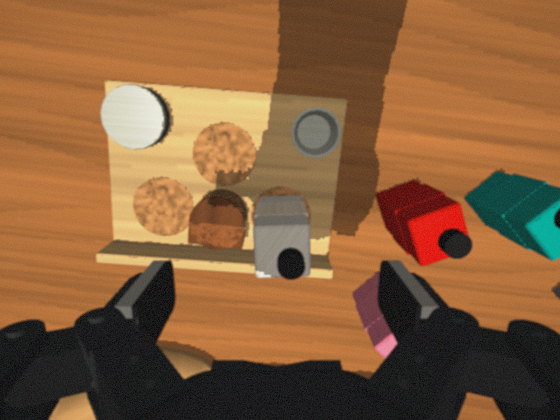

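The wrist view shows the can's shoulder quad at (254,224), (309,222), (310,276) and (256,277), so its yaw is about 9°. The red, pink and turquoise look-alikes are well clear of it. The tin and bottle pads are empty.

```bash

python3 -m handwheel '{"gripper":[1,1,1,1],"slide":[[-16,4,0],[-15,4,0],[0,0,0],[0,0,0]],"yaw":[-0.025,0,0,0]}'
python3 -c "
from h import *
go(.663,.009,.066,189)"
```

```text
time: 15.58
ee_pos: [0.662, 0.0126, 0.194]
tcp_rot: [-180.0, -0.0, -171.2]
wrist_force: [-0.1, -0.7, 0.1]
opening: 0.0853
grasp_force: 0.0
TCP [0.662  0.0126 0.194 ] [-180.    -0.  -171.2] t 15.6 slide mm [ -0.5  -3.7 128. ] max/41.7 3.1 toolyaw -0.004
```

```bash

python3 -m handwheel '{"gripper":[1,1,1,1,1,1,1],"slide":[[0,-3.5,20],[0,0,30],[0,0,30],[0,0,26],[0,0,15],[0,0,7],[0,0,0]],"yaw":[0,0,0,0,0,0,0]}'
python3 -m handwheel '{"gripper":[0,-0.4,-0.7,-1,-1,-1,-1,-1],"slide":[[0,0,0],[0,0,0],[0,0,0],[0,0,0],[0,0,0],[0,0,0],[0,0,0],[0,0,0]],"yaw":[0,0,0,0,0,0,0,0]}' 50
python3 -m handwheel '{"gripper":[-1,-1,-1,-1,-1,-1,-1],"slide":[[0,0,-8],[0,0,-20],[0,0,-25],[0,0,-30],[0,0,-25],[0,0,-2],[0,0,0]],"yaw":[0,0,0,0,0,0,0]}'
python3 -c "
from h import *
go(.4153,-.3135,.06)"
```

```text
time: 16.17
ee_pos: [0.6613, 0.0094, 0.0649]
tcp_rot: [180.0, -0.2, -171.2]
wrist_force: [0.8, -0.8, 0.1]
opening: 0.0853
grasp_force: 0.0
time: 16.83
ee_pos: [0.6634, 0.0102, 0.0679]
tcp_rot: [-180.0, 0.1, -171.2]
wrist_force: [-0.7, -1.1, 6.4]
opening: 0.0413
grasp_force: 50.9
time: 17.42
ee_pos: [0.6635, 0.0103, 0.178]
tcp_rot: [-180.0, 0.2, -171.2]
wrist_force: [-0.0, 0.2, -3.9]
opening: 0.0414
grasp_force: 51.3
TCP [0.6635 0.0103 0.178 ] [-180.     0.2 -171.2] t 17.4 slide mm [ 295.4 -281.8  117.2] max/41.7 7.1
```

```bash

python3 -m handwheel '{"gripper":[-1,-1,-1,-1,-1,-1,-1,-1],"slide":[[14,-13,0],[26,-25,0],[28,-27,0],[28,-27,0],[28,-27,0],[28,-27,0],[28,-27,0],[28,-27,0]],"yaw":[0,0,0,0,0,0,0,0]}'>/dev/null
python3 -m handwheel '{"gripper":[-1,-1,-1,-1,-1,-1],"slide":[[28,-27,0],[28,-27,0],[28,-24,0],[0,0,0],[0,0,0],[0,0,0]],"yaw":[0,0,0,0,0,0]}'
python3 -c "
from h import *
go(.4153,-.3135,.06)"
```

```text
time: 18.58
ee_pos: [0.4165, -0.309, 0.1748]
tcp_rot: [179.9, -0.1, -171.2]
wrist_force: [0.2, 1.0, -3.0]
opening: 0.0412
grasp_force: 51.5
TCP [ 0.4165 -0.309   0.1748] [ 1.799e+02 -1.000e-01 -1.712e+02] t 18.6 slide mm [  1.7  -4.5 114.8] max/41.7 2.8
```

```bash

python3 -m handwheel '{"gripper":[-1,-1,-1,-1,-1,-1,-1,-1],"slide":[[2,-3,15],[0,0,28],[0,0,28],[0,0,25],[0,0,12],[0,0,4],[0,0,0],[0,0,0]],"yaw":[0,0,0,0,0,0,0,0]}'
python3 -m handwheel '{"gripper":[-1,-1,-1],"slide":[[0,0,2],[0,0,0],[0,0,0]],"yaw":[0,0,0]}'
python3 -m handwheel '{"gripper":[-1,-1,-1],"slide":[[0,0,1.5],[0,0,0],[0,0,0]],"yaw":[0,0,0]}'
```

```text
time: 19.25
ee_pos: [0.4162, -0.3125, 0.0654]
tcp_rot: [-180.0, 0.1, -171.1]
wrist_force: [-0.7, -0.4, -1.9]
opening: 0.0412
grasp_force: 51.6
time: 19.5
ee_pos: [0.4158, -0.3128, 0.0632]
tcp_rot: [-179.9, 0.1, -171.2]
wrist_force: [0.9, 0.3, -3.1]
opening: 0.0416
grasp_force: 51.6
time: 19.75
ee_pos: [0.4154, -0.3126, 0.0609]
tcp_rot: [-180.0, 0.0, -171.2]
wrist_force: [0.8, 0.1, -2.5]
opening: 0.0412
grasp_force: 51.6
```

```bash

python3 -m handwheel '{"gripper":[-1,-1,0.3,0.6,1,1],"slide":[[0,0,1.5],[0,0,0],[0,0,0],[0,0,0],[0,0,0],[0,0,0]],"yaw":[0,0,0,0,0,0]}'
python3 -m handwheel '{"gripper":[1,1,1,1,1,1,1],"slide":[[0,0,-10],[0,0,-25],[0,0,-30],[0,0,-30],[0,0,-30],[0,0,-15],[0,0,0]],"yaw":[0,0,0,0,0,0,0]}'
python3 -c "
from h import *
go(.64,-.05,.19,183.1)"
```

```text
time: 20.25
ee_pos: [0.4154, -0.3126, 0.0593]
tcp_rot: [-180.0, 0.0, -171.2]
wrist_force: [-0.2, 0.9, 0.1]
opening: 0.0852
grasp_force: 0.0
time: 20.83
ee_pos: [0.4165, -0.3133, 0.2042]
tcp_rot: [-179.7, 0.3, -171.2]
wrist_force: [0.1, -0.8, 0.2]
opening: 0.0852
grasp_force: 0.0
TCP [ 0.4165 -0.3133  0.2042] [-179.7    0.3 -171.2] t 20.8 slide mm [-261.3  225.9   14.3] max/41.7 6.3 toolyaw 0.100
```

```bash

python3 -m handwheel '{"gripper":[1,1,1,1,1,1,1,1],"slide":[[-14,12,0],[-29,25,0],[-30,26,0],[-30,26,0],[-30,26,0],[-30,26,0],[-30,26,0],[-30,26,0]],"yaw":[0,0,0,0,0,0,0,0]}'>/dev/null
python3 -m handwheel '{"gripper":[1,1,1,1,1],"slide":[[-30,26,0],[-8,7,0],[0,0,0],[0,0,0],[0,0,0]],"yaw":[0,0,0.05,0.05,0]}'
python3 - <<'E'
from h import *
go(.662,-.049,.03,183.1)
c=camera("wrist");pickle.dump(c,open("pics/w3.pkl","wb"));t=camera("top")
o=np.zeros((560,760,3),np.uint8);o[:,:480]=cv2.resize(c["img"][110:390,140:380],None,fx=2,fy=2)
tt=t["img"][190:310,370:450];o[:420,480:760]=cv2.resize(tt,(280,420));cv2.imwrite("pics/w3.png",o[:,:,::-1])
E
```

```text
time: 21.92
ee_pos: [0.6385, -0.0489, 0.1987]
tcp_rot: [180.0, -0.1, -177.0]
wrist_force: [0.0, 0.0, 0.1]
opening: 0.0854
grasp_force: 0.0
TCP [ 0.6385 -0.0489  0.1987] [ 1.80e+02 -1.00e-01 -1.77e+02] t 21.9 slide mm [-23.7  -1.4 168.7] max/41.7 4.0 toolyaw -0.002
```

View pics/w3.png

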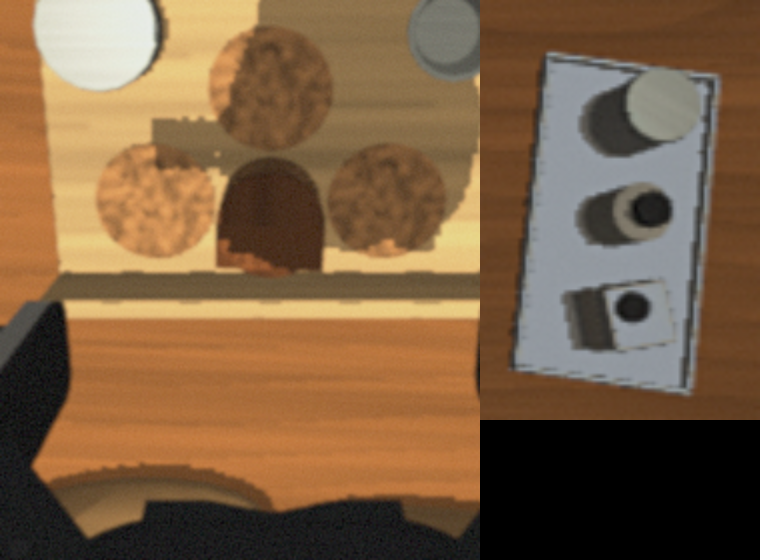

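Everything stands in the tray: tin at (662,103), bottle at (645,210) and can at (640,310). In the wrist crop the heel's sides are at u=218 and 322 and its straight edge at v≈270, aligned with the rack. The pads are at (271,88), (156,200) and (386,200).

```bash
python3 - <<'E'
from h import *
c=pickle.load(open("pics/w3.pkl","rb"));A=lambda u,v,z:ray(c,140+u/2-.25,110+v/2-.25,z).round(4)
print("near",A(271,88,.012),"tin",A(156,200,.012),"can",A(386,200,.012))
l,r=A(218,270,.046),A(322,270,.046);print("heel",l,r,np.linalg.norm(l-r),"arc",A(270,160,.046),A(270,160,.012))
go(.662,-.049,.03,183.1)
E
```

```text
near [ 0.61   -0.0521  0.012 ] tin [ 0.669  -0.1069  0.012 ] can [0.663  0.0085 0.012 ]
heel [ 0.6912 -0.0724  0.046 ] [ 0.6887 -0.0242  0.046 ] 0.04826479047918887 arc [ 0.6378 -0.051   0.046 ] [ 0.6455 -0.0507  0.012 ]
TCP [ 0.6384 -0.0493  0.1991] [ 180.    -0.  -176.8] t 22.0 slide mm [-23.7  -1.  169.1] max/41.7 4.1 toolyaw 0.002
```

```bash

python3 -m handwheel '{"gripper":[1,1,1,1,1,1,1],"slide":[[-20,-1,20],[-20,-1,30],[0,0,30],[0,0,30],[0,0,20],[0,0,0],[0,0,0]],"yaw":[0,0,0,0,0,0,0]}'
python3 -c "
from h import *
go(.678,-.0485,.018,183)"
```

```text
time: 22.6
ee_pos: [0.6778, -0.0493, 0.0688]
tcp_rot: [180.0, -0.1, -176.9]
wrist_force: [-0.9, -0.1, 0.6]
opening: 0.0856
grasp_force: 0.0
TCP [ 0.6778 -0.0493  0.0688] [ 1.800e+02 -1.000e-01 -1.769e+02] t 22.6 slide mm [-0.3  0.8 50.8] max/41.7 1.2 toolyaw 0.002
```

```bash

python3 -m handwheel '{"gripper":[1,1,1,1,1,1,1],"slide":[[0,0.5,15],[0,0,15],[0,0,12],[0,0,6],[0,0,2],[0,0,0],[0,0,0]],"yaw":[0,0,0,0,0,0,0]}'
python3 -m handwheel '{"gripper":[0,-0.4,-0.7,-1,-1,-1,-1,-1],"slide":[[0,0,0],[0,0,0],[0,0,0],[0,0,0],[0,0,0],[0,0,0],[0,0,0],[0,0,0]],"yaw":[0,0,0,0,0,0,0,0]}' 50
```

```text
time: 23.18
ee_pos: [0.6791, -0.0485, 0.0204]
tcp_rot: [-180.0, 0.1, -176.9]
wrist_force: [0.6, -0.9, 0.9]
opening: 0.0856
grasp_force: 0.0
time: 23.85
ee_pos: [0.6791, -0.0485, 0.0202]
tcp_rot: [-180.0, 0.1, -176.9]
wrist_force: [-0.3, -0.3, 5.3]
opening: 0.049
grasp_force: 52.5
```

```bash

python3 -m handwheel '{"gripper":[-1,-1,-1,-1,-1,-1,-1],"slide":[[0,0,-10],[0,0,-30],[0,0,-38],[0,0,-38],[0,0,-38],[0,0,-26],[0,0,0]],"yaw":[0,0,0,0,0,0,0]}'
python3 -c "
from h import *
go(.5185,.331,.2,167)"
```

```text
time: 24.43
ee_pos: [0.68, -0.0486, 0.2068]
tcp_rot: [-179.9, 0.5, -176.9]
wrist_force: [1.0, 0.3, -0.6]
opening: 0.0491
grasp_force: 52.1
TCP [ 0.68   -0.0486  0.2068] [-179.9    0.5 -176.9] t 24.4 slide mm [140.8 387.8   5.1] max/41.7 9.3 toolyaw 0.281
```

```bash

python3 -m handwheel '{"gripper":[-1,-1,-1,-1,-1,-1,-1,-1],"slide":[[4,16,0],[8,33,0],[9,35,0],[9,35,0],[9,35,0],[9,35,0],[9,35,0],[9,35,0]],"yaw":[0,0,0,0,0,0,0,0]}'>/dev/null
python3 -m handwheel '{"gripper":[-1,-1,-1,-1,-1,-1,-1,-1],"slide":[[9,35,0],[9,35,0],[9,35,0],[5,24,0],[0,0,0],[0,0,0],[0,0,0],[0,0,0]],"yaw":[0,0,0,0,0.095,0.095,0.091,0]}'
python3 - <<'E'
from h import *
go(.5185,.331,.1,167)
c=camera("wrist");pickle.dump(c,open("pics/w4.pkl","wb"))
cv2.imwrite("pics/w4.png",c["img"][:,:,::-1])
E
```

```text
time: 25.77
ee_pos: [0.5587, 0.3341, 0.198]
tcp_rot: [-179.9, -0.1, 166.8]
wrist_force: [0.8, -0.1, -1.5]
opening: 0.0493
grasp_force: 52.0
TCP [0.5587 0.3341 0.198 ] [-1.799e+02 -1.000e-01  1.668e+02] t 25.8 slide mm [ 38.2 -12.   98.1] max/41.7 2.4 toolyaw -0.003
```

View pics/w4.png

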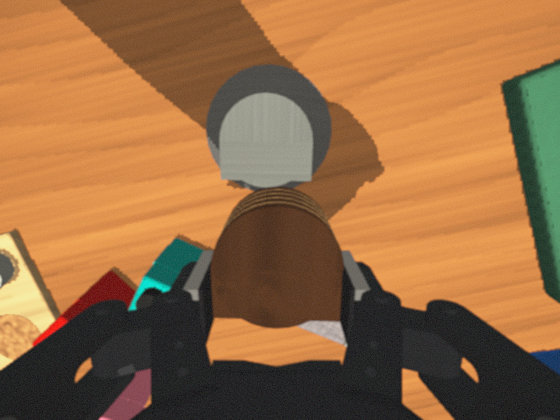

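The stand's top shows its straight edge from (221,179) to (311,181) and its arc apex at (266,93). The held heel has sides at u=211 and 342, its top arc apex at about (277,197) and its back edge at v≈315.

```bash
python3 - <<'E'
from h import *
c=pickle.load(open("pics/w4.pkl","rb"));s=sensors.get_obs()
a,b,d=[ray(c,*p,.09) for p in((221,179.5),(311.5,181),(266,93))]
print("stand w",np.linalg.norm(a-b),"len",np.linalg.norm((a+b)/2-d),"centre",((a+b)/2+d)/2,"yaw",np.degrees(np.arctan2(*(b-a)[1::-1]))-90)
z=.2238
R=Ro.from_euler("xyz",s["tcp_rot"],degrees=True).as_matrix()
for n,p in dict(apex=(277,197),bl=(214,312),br=(338,312),bm=(276,322),l=(211,270),r=(342,270)).items(): print(n,(R.T@(ray(c,*p,z)-s["ee_pos"])*1000).round(1))
E
```

```text
stand w 0.06763859477718324 len 0.06195384032353935 centre [0.50917378 0.33734759 0.09      ] yaw -14.147120345126439
apex [ 38.4  -0.  -25.5]
bl [ -7.7 -24.9 -25.6]
br [ -7.9  23.5 -25.6]
bm [-12.2  -0.7 -25.6]
l [ 10.3 -25.  -25.5]
r [ 10.   24.3 -25.6]
```

```bash

python3 -m handwheel '{"gripper":[-1,-1,-1,-1,-1,-1,-1,-1],"slide":[[12,-3,0],[12,-4,0],[10,-3,10],[0,0,25],[0,0,25],[0,0,16],[0,0,0],[0,0,0]],"yaw":[0.009,0,0,0,0,0,0,0]}'
python3 -c "
from h import *
go(.5216,.3323,.0985,166.3)"
```

```text
time: 26.48
ee_pos: [0.5236, 0.3313, 0.1226]
tcp_rot: [-179.9, -0.1, 166.6]
wrist_force: [-0.3, 0.1, -0.4]
opening: 0.0492
grasp_force: 52.1
TCP [0.5236 0.3313 0.1226] [-1.799e+02 -1.000e-01  1.666e+02] t 26.5 slide mm [ 2.2  0.5 24.1] max/41.7 0.6 toolyaw 0.005
```

```bash

python3 -m handwheel '{"gripper":[-1,-1,-1,-1,-1],"slide":[[2,0.5,8],[0,0,8],[0,0,4],[0,0,0],[0,0,0]],"yaw":[0,0,0,0,0]}'
python3 -m handwheel '{"gripper":[-1,-1,-1],"slide":[[0,0,2],[0,0,0],[0,0,0]],"yaw":[0,0,0]}'
python3 - <<'E'
from h import *
go(.5216,.3323,.0985,166.3)
a=camera("wrist");b=camera("side")
o=np.zeros((420,760,3),np.uint8);o[:,:360]=a["img"][:,100:460];o[:400,360:]=cv2.resize(b["img"][90:170,190:270],(400,400));cv2.imwrite("pics/w5.png",o[:,:,::-1])
E
```

```text
time: 26.9
ee_pos: [0.5225, 0.3327, 0.1032]
tcp_rot: [-180.0, -0.0, 166.5]
wrist_force: [-0.1, -0.8, -0.7]
opening: 0.0492
grasp_force: 52.1
time: 27.15
ee_pos: [0.5226, 0.3327, 0.1014]
tcp_rot: [180.0, 0.0, 166.5]
wrist_force: [0.3, -0.9, -0.7]
opening: 0.0495
grasp_force: 52.1
TCP [0.5226 0.3327 0.1014] [180.    0.  166.5] t 27.1 slide mm [ 0.9 -0.6  2.9] max/41.7 0.1 toolyaw 0.003
```

View pics/w5.png

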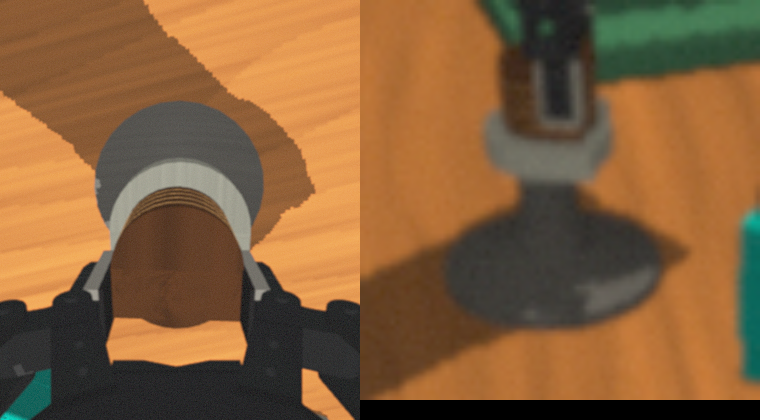

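The heel hovers over the stand's top. In the crop the stand's arc apex is at (180,158) and the heel's lower arc apex at about (180,187).

```bash
python3 - <<'E'
from h import *
c=camera("wrist");s=sensors.get_obs();R=Ro.from_euler("xyz",s["tcp_rot"],degrees=True).as_matrix()
for n,u,v,z in(("stand apex",280,158,.09),("heel apex",280,187,.0932),("sl",210.5,235,.09),("sr",351,235,.09),("hl",211,275,.127),("hr",342,275,.127)): print(n,(R.T@(ray(c,u,v,z)-s["ee_pos"])*1000).round(1))
E
```

```text
stand apex [47.1  1.1 11.4]
heel apex [34.4  1.1  8.3]
sl [ 10.1 -32.3  11.4]
sr [10.  35.3 11.5]
hl [  7.7 -25.4 -25.5]
hr [  7.7  24.2 -25.5]
```

```bash

python3 -m handwheel '{"gripper":[-1,-1,-1,-1],"slide":[[4,2,0],[0,0,2],[0,0,0],[0,0,0]],"yaw":[0,0,0,0]}'
python3 -m handwheel '{"gripper":[-1,-1,-1],"slide":[[0,0,1.5],[0,0,0],[0,0,0]],"yaw":[0,0,0]}'
```

```text
time: 27.63
ee_pos: [0.519, 0.3356, 0.0991]
tcp_rot: [-180.0, -0.0, 166.5]
wrist_force: [-0.1, -0.1, -1.0]
opening: 0.0491
grasp_force: 52.1
time: 27.88
ee_pos: [0.5192, 0.3357, 0.0982]
tcp_rot: [180.0, 0.0, 166.5]
wrist_force: [-0.6, 0.1, 3.2]
opening: 0.0492
grasp_force: 52.5
```

```bash

python3 -m handwheel '{"gripper":[-1,0,0.4,1,1,1],"slide":[[0,0,0.5],[0,0,0],[0,0,0],[0,0,0],[0,0,0],[0,0,0]],"yaw":[0,0,0,0,0,0]}'
python3 -m handwheel '{"gripper":[1,1,1,1,1,1,1,1],"slide":[[0,0,-10],[0,0,-20],[0,0,-30],[0,0,-30],[0,0,-25],[-25,0,0],[-25,0,0],[0,0,0]],"yaw":[0,0,0,0,0,0,0,0]}'
python3 - <<'E'
from h import *
go(.4154,-.3126,.2,188.8)
a=camera("wrist");pickle.dump(a,open("pics/w6.pkl","wb"))
cv2.imwrite("pics/w6.png",cv2.resize(a["img"][60:310,150:420,::-1],None,fx=2,fy=2))
E
```

```text
time: 28.38
ee_pos: [0.5191, 0.3355, 0.097]
tcp_rot: [-180.0, -0.0, 166.5]
wrist_force: [0.8, 0.0, -0.3]
opening: 0.0852
grasp_force: 0.0
time: 29.05
ee_pos: [0.5707, 0.3229, 0.2125]
tcp_rot: [180.0, 0.1, 166.4]
wrist_force: [-0.3, 0.5, -0.6]
opening: 0.0856
grasp_force: 0.0
TCP [0.5707 0.3229 0.2125] [1.800e+02 1.000e-01 1.664e+02] t 29.1 slide mm [   1.5 -654.2   12.3] max/41.7 15.7 toolyaw -0.391
```

View pics/w6.png

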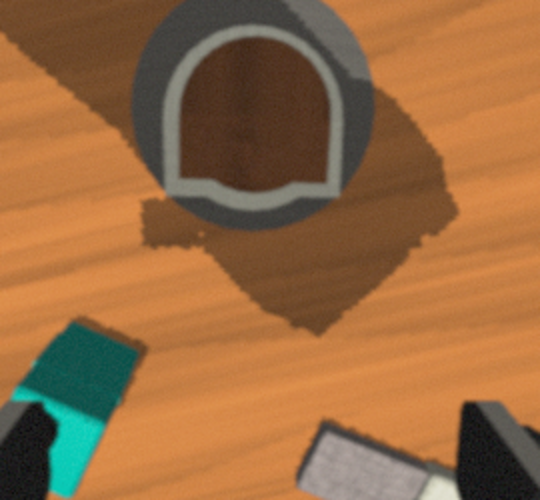

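The heel sits centred and square on the stand's top, with an even rim all round. Next the containers go back, starting with the can.

```bash

python3 -m handwheel '{"gripper":[1,1,1,1,1,1,1,1],"slide":[[0,-20,0],[0,-38,0],[0,-38,0],[0,-38,0],[0,-38,0],[0,-38,0],[0,-38,0],[0,-38,0]],"yaw":[0,0,0,0,0,0,0,0]}'>/dev/null
python3 -m handwheel '{"gripper":[1,1,1,1,1,1,1,1],"slide":[[0,-38,0],[0,-38,0],[0,-38,0],[0,-38,0],[0,-38,0],[0,-38,0],[0,-38,0],[0,-38,0]],"yaw":[0,0,0,0,0,0,0,0]}'>/dev/null
python3 -m handwheel '{"gripper":[1,1,1,1,1,1,1],"slide":[[0,-38,0],[0,-20,0],[0,0,0],[0,0,0],[0,0,0],[0,0,0],[0,0,0]],"yaw":[0,0,-0.1,-0.1,-0.1,-0.091,0]}'
python3 -c "
from h import *
go(.4154,-.3126,.2,188.8)"
```

```text
time: 31.02
ee_pos: [0.4161, -0.3057, 0.2127]
tcp_rot: [180.0, 0.0, -170.9]
wrist_force: [0.1, 0.4, -0.1]
opening: 0.0854
grasp_force: 0.0
TCP [ 0.4161 -0.3057  0.2127] [ 180.     0.  -170.9] t 31.0 slide mm [ 1.8 -6.7 12.7] max/41.7 0.3 toolyaw 0.006
```

```bash

python3 -m handwheel '{"gripper":[1,1,1,1,1,1,1,1],"slide":[[2,-7,20],[0,0,35],[0,0,35],[0,0,30],[0,0,20],[0,0,12],[0,0,0],[0,0,0]],"yaw":[0.005,0,0,0,0,0,0,0]}'
python3 -m handwheel '{"gripper":[0,-0.4,-0.7,-1,-1,-1,-1,-1],"slide":[[0,0,0],[0,0,0],[0,0,0],[0,0,0],[0,0,0],[0,0,0],[0,0,0],[0,0,0]],"yaw":[0,0,0,0,0,0,0,0]}' 50
python3 -m handwheel '{"gripper":[-1,-1,-1,-1,-1,-1,-1],"slide":[[0,0,-8],[0,0,-20],[0,0,-30],[0,0,-35],[0,0,-25],[0,0,-2],[0,0,0]],"yaw":[0,0,0,0,0,0,0]}'
python3 -c "
from h import *
go(.6634,.0092,.068)"
```

```text
time: 31.68
ee_pos: [0.4156, -0.3133, 0.061]
tcp_rot: [-180.0, 0.0, -171.5]
wrist_force: [0.3, 1.1, 0.9]
opening: 0.0855
grasp_force: 0.0
time: 32.35
ee_pos: [0.416, -0.3137, 0.0615]
tcp_rot: [-179.9, 0.1, -171.4]
wrist_force: [-1.2, 1.3, 5.4]
opening: 0.0414
grasp_force: 51.3
time: 32.93
ee_pos: [0.416, -0.3139, 0.1819]
tcp_rot: [-179.9, 0.1, -171.4]
wrist_force: [-0.1, 0.3, -2.9]
opening: 0.0414
grasp_force: 51.6
TCP [ 0.416  -0.3139  0.1819] [-1.799e+02  1.000e-01 -1.714e+02] t 32.9 slide mm [-292.7  282.6  113.9] max/41.7 7.0
```

```bash

python3 -m handwheel '{"gripper":[-1,-1,-1,-1,-1,-1,-1,-1],"slide":[[-14,13,0],[-26,25,0],[-28,27,0],[-28,27,0],[-28,27,0],[-28,27,0],[-28,27,0],[-28,27,0]],"yaw":[0,0,0,0,0,0,0,0]}'>/dev/null
python3 -m handwheel '{"gripper":[-1,-1,-1,-1,-1,-1],"slide":[[-28,27,0],[-28,27,0],[-28,27,0],[0,0,0],[0,0,0],[0,0,0]],"yaw":[0,0,0,0,0,0]}'
python3 -c "
from h import *
go(.6634,.0092,.07)"
```

```text
time: 34.1
ee_pos: [0.6614, 0.0081, 0.1782]
tcp_rot: [180.0, -0.2, -171.4]
wrist_force: [-0.5, -0.2, -2.7]
opening: 0.0415
grasp_force: 51.6
TCP [0.6614 0.0081 0.1782] [ 180.    -0.2 -171.4] t 34.1 slide mm [ -2.5   0.8 108.2] max/41.7 2.6
```

```bash

python3 -m handwheel '{"gripper":[-1,-1,-1,-1,-1,-1,-1,-1],"slide":[[-2,1,15],[0,0,28],[0,0,28],[0,0,18],[0,0,10],[0,0,4],[0,0,0],[0,0,0]],"yaw":[0,0,0,0,0,0,0,0]}'
python3 -m handwheel '{"gripper":[-1,-1,-1],"slide":[[0,0,2],[0,0,0],[0,0,0]],"yaw":[0,0,0]}'
python3 -m handwheel '{"gripper":[-1,-1,-1],"slide":[[0,0,1.5],[0,0,0],[0,0,0]],"yaw":[0,0,0]}'
```

```text
time: 34.77
ee_pos: [0.6643, 0.0089, 0.0787]
tcp_rot: [-180.0, 0.1, -171.4]
wrist_force: [-0.5, 0.2, -2.5]
opening: 0.0419
grasp_force: 51.6
time: 35.02
ee_pos: [0.6643, 0.0094, 0.0761]
tcp_rot: [-180.0, 0.1, -171.4]
wrist_force: [-0.5, 0.4, -2.7]
opening: 0.0412
grasp_force: 51.6
time: 35.27
ee_pos: [0.6639, 0.0095, 0.0737]
tcp_rot: [-180.0, -0.0, -171.4]
wrist_force: [-0.3, 0.4, -1.5]
opening: 0.0419
grasp_force: 51.6
```

```bash

python3 -m handwheel '{"gripper":[-1,-1,-1,-1],"slide":[[0,0,2],[0,0,1.5],[0,0,0],[0,0,0]],"yaw":[0,0,0,0]}'
python3 -m handwheel '{"gripper":[-1,-1,-1],"slide":[[0,0,1],[0,0,0],[0,0,0]],"yaw":[0,0,0]}'
```

```text
time: 35.6
ee_pos: [0.6638, 0.0094, 0.07]
tcp_rot: [180.0, -0.0, -171.4]
wrist_force: [0.4, 0.6, -2.2]
opening: 0.0416
grasp_force: 51.6
time: 35.85
ee_pos: [0.6641, 0.0095, 0.0696]
tcp_rot: [-180.0, 0.0, -171.4]
wrist_force: [0.4, -0.1, -0.3]
opening: 0.0413
grasp_force: 51.8
```

Contact at the expected 0.0695. Release it and fetch the bottle.

```bash

python3 -m handwheel '{"gripper":[-1,-1,0,0.4,1,1,1],"slide":[[0,0,1],[0,0,0],[0,0,0],[0,0,0],[0,0,0],[0,0,0],[0,0,0]],"yaw":[0,0,0,0,0,0,0]}'
python3 -m handwheel '{"gripper":[1,1,1,1,1,1,1],"slide":[[0,0,-10],[0,0,-25],[0,0,-30],[0,0,-30],[0,0,-30],[0,0,-10],[0,0,0]],"yaw":[0,0,0,0,0,0,0]}'
python3 -c "
from h import *
go(.4845,-.3224,.2,183.1)"
```

```text
time: 36.43
ee_pos: [0.6639, 0.0094, 0.0681]
tcp_rot: [180.0, -0.0, -171.4]
wrist_force: [0.5, -0.1, -0.1]
opening: 0.085
grasp_force: 0.0
time: 37.02
ee_pos: [0.6651, 0.0095, 0.2075]
tcp_rot: [-180.0, 0.3, -171.4]
wrist_force: [0.4, -0.4, -0.1]
opening: 0.0854
grasp_force: 0.0
TCP [0.6651 0.0095 0.2075] [-180.     0.3 -171.4] t 37.0 slide mm [ 228.2 -301.1    6.4] max/41.7 7.2 toolyaw 0.096
```

```bash

python3 -m handwheel '{"gripper":[1,1,1,1,1,1,1,1],"slide":[[12,-15,0],[24,-31,0],[24,-32,0],[24,-32,0],[24,-32,0],[24,-32,0],[24,-32,0],[24,-32,0]],"yaw":[0,0,0,0,0,0,0,0]}'>/dev/null
python3 -m handwheel '{"gripper":[1,1,1,1,1,1],"slide":[[24,-31,0],[24,-32,0],[0,0,0],[0,0,0],[0,0,0],[0,0,0]],"yaw":[0,0,0.05,0.046,0,0]}'
python3 -c "
from h import *
go(.4845,-.3224,.055,183.1)"
```

```text
time: 38.18
ee_pos: [0.4832, -0.3221, 0.2021]
tcp_rot: [179.9, -0.1, -176.8]
wrist_force: [1.5, 0.1, 0.1]
opening: 0.0856
grasp_force: 0.0
TCP [ 0.4832 -0.3221  0.2021] [ 1.799e+02 -1.000e-01 -1.768e+02] t 38.2 slide mm [ -1.5  -0.5 147.1] max/41.7 3.5 toolyaw 0.001
```

```bash

python3 -m handwheel '{"gripper":[1,1,1,1,1,1,1,1],"slide":[[0,0,20],[0,0,33],[0,0,33],[0,0,30],[0,0,20],[0,0,11],[0,0,0],[0,0,0]],"yaw":[0,0,0,0,0,0,0,0]}'
python3 -m handwheel '{"gripper":[0,-0.4,-0.7,-1,-1,-1,-1,-1],"slide":[[0,0,0],[0,0,0],[0,0,0],[0,0,0],[0,0,0],[0,0,0],[0,0,0],[0,0,0]],"yaw":[0,0,0,0,0,0,0,0]}' 35
python3 -m handwheel '{"gripper":[-1,-1,-1,-1,-1,-1,-1],"slide":[[0,0,-8],[0,0,-20],[0,0,-30],[0,0,-35],[0,0,-25],[0,0,-2],[0,0,0]],"yaw":[0,0,0,0,0,0,0]}'
python3 -c "
from h import *
go(.6105,-.0525,.064)"
```

```text
time: 38.85
ee_pos: [0.4837, -0.322, 0.0566]
tcp_rot: [180.0, -0.0, -176.8]
wrist_force: [-0.0, -0.1, 0.4]
opening: 0.0854
grasp_force: 0.0
time: 39.52
ee_pos: [0.4841, -0.3225, 0.0575]
tcp_rot: [-180.0, 0.1, -176.9]
wrist_force: [0.4, 1.7, 6.4]
opening: 0.0395
grasp_force: 34.9
time: 40.1
ee_pos: [0.4842, -0.3228, 0.1782]
tcp_rot: [-179.9, 0.1, -176.9]
wrist_force: [0.5, -0.1, -3.0]
opening: 0.0386
grasp_force: 35.6
TCP [ 0.4842 -0.3228  0.1782] [-1.799e+02  1.000e-01 -1.769e+02] t 40.1 slide mm [-140.5  263.3  114. ] max/41.7 6.3
```

```bash

python3 -m handwheel '{"gripper":[-1,-1,-1,-1,-1,-1,-1,-1],"slide":[[-8,15,0],[-18,33,0],[-19,36,0],[-19,36,0],[-19,36,0],[-19,36,0],[-19,36,0],[-19,35,0]],"yaw":[0,0,0,0,0,0,0,0]}'>/dev/null
python3 -m handwheel '{"gripper":[-1,-1],"slide":[[0,0,0],[0,0,0]],"yaw":[0,0]}'>/dev/null
python3 -c "
from h import *
go(.6105,-.0525,.0655)"
```

```text
TCP [ 0.6089 -0.05    0.1739] [ 180.    -0.2 -176.7] t 40.9 slide mm [ -1.8  -2.7 108.4] max/41.7 2.6
```

```bash

python3 -m handwheel '{"gripper":[-1,-1,-1,-1,-1,-1,-1,-1],"slide":[[-1.5,-2,15],[0,0,28],[0,0,28],[0,0,20],[0,0,10],[0,0,4],[0,0,0],[0,0,0]],"yaw":[0,0,0,0,0,0,0,0]}'
python3 -m handwheel '{"gripper":[-1,-1,-1],"slide":[[0,0,2],[0,0,0],[0,0,0]],"yaw":[0,0,0]}'
```

```text
time: 41.6
ee_pos: [0.611, -0.0545, 0.0723]
tcp_rot: [-180.0, 0.1, -176.9]
wrist_force: [-0.0, 0.4, -1.0]
opening: 0.0391
grasp_force: 35.9
time: 41.85
ee_pos: [0.6111, -0.0541, 0.0701]
tcp_rot: [-180.0, 0.1, -176.9]
wrist_force: [-0.1, -0.5, -2.0]
opening: 0.0392
grasp_force: 35.9
```

```bash

python3 -m handwheel '{"gripper":[-1,-1,-1,-1],"slide":[[0,1,2],[0,0,1.5],[0,0,0],[0,0,0]],"yaw":[0,0,0,0]}'
python3 -m handwheel '{"gripper":[-1,-1,-1],"slide":[[0,0,1],[0,0,0],[0,0,0]],"yaw":[0,0,0]}'
```

```text
time: 42.18
ee_pos: [0.6106, -0.0529, 0.0657]
tcp_rot: [-180.0, -0.0, -176.9]
wrist_force: [-0.0, -0.4, -1.1]
opening: 0.0388
grasp_force: 35.8
time: 42.43
ee_pos: [0.6109, -0.0529, 0.0656]
tcp_rot: [180.0, 0.1, -176.9]
wrist_force: [-1.6, 0.6, 5.7]
opening: 0.0389
grasp_force: 36.3
```

```bash

python3 -m handwheel '{"gripper":[-1,0,0.4,1,1,1],"slide":[[0,0,0],[0,0,0],[0,0,0],[0,0,0],[0,0,0],[0,0,0]],"yaw":[0,0,0,0,0,0]}'
python3 -m handwheel '{"gripper":[1,1,1,1,1,1,1],"slide":[[0,0,-10],[0,0,-25],[0,0,-30],[0,0,-30],[0,0,-30],[0,0,-15],[0,0,0]],"yaw":[0,0,0,0,0,0,0]}'
python3 -m handwheel '{"gripper":[1,1,1,1,1,1,1,1],"slide":[[4,-17,0],[10,-38,0],[10,-38,0],[10,-38,0],[10,-38,0],[10,-38,0],[10,-38,0],[7,-27,0]],"yaw":[0,0,0,0,0,0,0,0]}'>/dev/null
python3 -m handwheel '{"gripper":[1,1],"slide":[[0,0,0],[0,0,0]],"yaw":[0,0]}'>/dev/null
python3 -c "
from h import *
go(.553,-.3306,.062,183.1)"
```

```text
time: 42.93
ee_pos: [0.6106, -0.0531, 0.0646]
tcp_rot: [-180.0, -0.0, -176.9]
wrist_force: [-0.8, 0.3, 0.3]
opening: 0.0852
grasp_force: 0.0
time: 43.52
ee_pos: [0.6119, -0.0531, 0.2102]
tcp_rot: [-179.9, 0.4, -176.9]
wrist_force: [0.8, -0.0, 0.4]
opening: 0.0854
grasp_force: 0.0
TCP [ 0.5537 -0.3299  0.204 ] [ 1.800e+02 -1.000e-01 -1.771e+02] t 44.4 slide mm [  0.6  -0.8 142. ] max/41.7 3.4 toolyaw -0.003
```

```bash

python3 -m handwheel '{"gripper":[1,1,1,1,1,1,1,1],"slide":[[0,0,20],[0,0,32],[0,0,32],[0,0,28],[0,0,19],[0,0,11],[0,0,0],[0,0,0]],"yaw":[0,0,0,0,0,0,0,0]}'
python3 -m handwheel '{"gripper":[0,-0.4,-0.7,-1,-1,-1,-1,-1],"slide":[[0,0,0],[0,0,0],[0,0,0],[0,0,0],[0,0,0],[0,0,0],[0,0,0],[0,0,0]],"yaw":[0,0,0,0,0,0,0,0]}' 50
python3 -m handwheel '{"gripper":[-1,-1,-1,-1,-1,-1,-1],"slide":[[0,0,-8],[0,0,-20],[0,0,-30],[0,0,-30],[0,0,-20],[0,0,-2],[0,0,0]],"yaw":[0,0,0,0,0,0,0]}'
python3 -c "
from h import *
go(.668,-.1053,.07)"
```

```text
time: 45.02
ee_pos: [0.5548, -0.3277, 0.0633]
tcp_rot: [180.0, 0.0, -176.8]
wrist_force: [0.6, -0.5, 0.0]
opening: 0.0851
grasp_force: 0.0
time: 45.68
ee_pos: [0.5552, -0.3291, 0.0646]
tcp_rot: [-179.9, 0.1, -176.9]
wrist_force: [0.3, -0.8, 5.8]
opening: 0.0498
grasp_force: 50.6
time: 46.27
ee_pos: [0.555, -0.3287, 0.1741]
tcp_rot: [-179.9, 0.1, -176.9]
wrist_force: [0.1, -1.0, -2.2]
opening: 0.0504
grasp_force: 52.1
TCP [ 0.555  -0.3287  0.1741] [-1.799e+02  1.000e-01 -1.769e+02] t 46.3 slide mm [-124.8  217.1  104.1] max/41.7 5.2
```

```bash

python3 -m handwheel '{"gripper":[-1,-1,-1,-1,-1,-1,-1,-1],"slide":[[-8,14,0],[-17,29,0],[-20,34,0],[-20,34,0],[-20,34,0],[-20,34,0],[-17,28,0],[-5,9,0]],"yaw":[0,0,0,0,0,0,0,0]}'>/dev/null
python3 -m handwheel '{"gripper":[-1,-1],"slide":[[0,0,0],[0,0,0]],"yaw":[0,0]}'>/dev/null
python3 -c "
from h import *
go(.6695,-.1058,.0726)"
```

```text
TCP [ 0.6691 -0.105   0.1708] [ 180.    -0.2 -176.8] t 47.1 slide mm [-0.6 -0.8 98.2] max/41.7 2.4
```

```bash

python3 -m handwheel '{"gripper":[-1,-1,-1,-1,-1,-1,-1,-1],"slide":[[0,0,15],[0,0,26],[0,0,26],[0,0,18],[0,0,8],[0,0,2],[0,0,0],[0,0,0]],"yaw":[0,0,0,0,0,0,0,0]}'
python3 -m handwheel '{"gripper":[-1,-1,-1],"slide":[[0,0,2],[0,0,0],[0,0,0]],"yaw":[0,0,0]}'
```

```text
time: 47.77
ee_pos: [0.67, -0.1065, 0.0792]
tcp_rot: [-180.0, 0.1, -176.9]
wrist_force: [-0.2, -0.3, -2.4]
opening: 0.0499
grasp_force: 52.3
time: 48.02
ee_pos: [0.6699, -0.106, 0.0765]
tcp_rot: [-180.0, 0.1, -176.9]
wrist_force: [-0.5, -0.2, -3.0]
opening: 0.0499
grasp_force: 52.3
```

```bash

python3 -m handwheel '{"gripper":[-1,-1,-1,-1],"slide":[[0,0,1.5],[0,0,1.5],[0,0,0],[0,0,0]],"yaw":[0,0,0,0]}'
python3 -m handwheel '{"gripper":[-1,-1,-1],"slide":[[0,0,1],[0,0,0],[0,0,0]],"yaw":[0,0,0]}'
```

```text
time: 48.35
ee_pos: [0.6696, -0.1059, 0.0727]
tcp_rot: [180.0, -0.0, -176.9]
wrist_force: [-0.0, 0.4, -1.7]
opening: 0.0502
grasp_force: 52.3
time: 48.6
ee_pos: [0.6698, -0.1059, 0.0726]
tcp_rot: [-180.0, 0.1, -176.9]
wrist_force: [-0.2, -0.0, 4.9]
opening: 0.0504
grasp_force: 52.1
```

```bash

python3 -m handwheel '{"gripper":[-1,0.3,0.6,1,1,1],"slide":[[0,0,0],[0,0,0],[0,0,0],[0,0,0],[0,0,0],[0,0,0]],"yaw":[0,0,0,0,0,0]}'
python3 -m handwheel '{"gripper":[1,1,1,1,1,1,1],"slide":[[0,0,-10],[0,0,-25],[0,0,-30],[0,0,-30],[0,0,-30],[0,0,-15],[0,0,0]],"yaw":[0,0,0,0,0,0,0]}'
python3 -m handwheel '{"gripper":[1,1,1,1,1,1,1,1],"slide":[[10,-17,0],[17,-33,0],[17,-33,0],[17,-33,0],[17,-33,0],[17,-33,0],[10,-17,0],[0,0,0]],"yaw":[0,0,0,0,0,0,0,0]}'
python3 - <<'E'
from h import *
c=camera("top");pickle.dump(c,open("pics/top9.pkl","wb"));im=c["img"][:,:,::-1]
o=np.zeros((475,800,3),np.uint8);o[:,:550]=cv2.resize(im[145:240,245:355],None,fx=5,fy=5,interpolation=2);o[:210,555:795]=cv2.resize(im[210:280,110:190],None,fx=3,fy=3,interpolation=2)
cv2.imwrite("pics/end.png",o)
E
```

```text
time: 49.1
ee_pos: [0.6695, -0.1059, 0.0715]
tcp_rot: [180.0, -0.0, -176.9]
wrist_force: [0.5, -0.0, -0.1]
opening: 0.0857
grasp_force: 0.0
time: 49.68
ee_pos: [0.6707, -0.1061, 0.2175]
tcp_rot: [-179.9, 0.4, -176.9]
wrist_force: [-0.8, 0.0, 0.7]
opening: 0.0854
grasp_force: 0.0
time: 50.35
ee_pos: [0.5733, -0.3139, 0.2114]
tcp_rot: [-180.0, -0.1, -177.1]
wrist_force: [-0.5, -0.2, 0.7]
opening: 0.0853
grasp_force: 0.0
```

View pics/end.png

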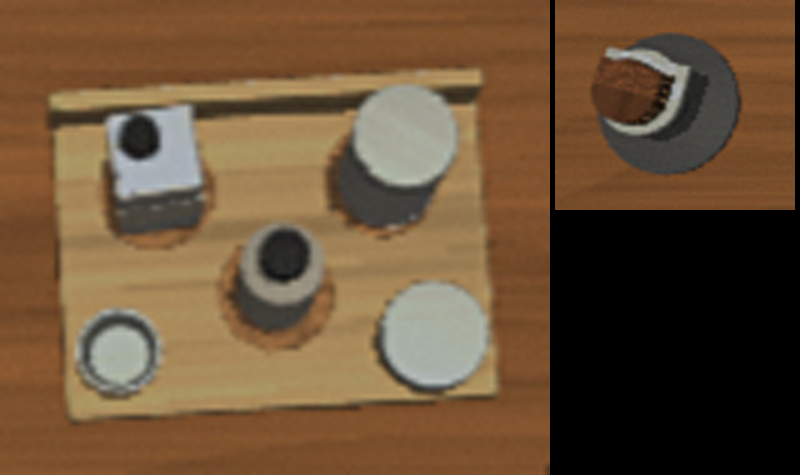

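The containers are back: can top at the same pixels, bottle cap at (284,255) and tin lid at (405,135), about 4 mm from its start. The cup and polish tin haven't moved, and the heel is centred on the stand.

```bash
python3 -c "
from workcell import ticket
print(ticket.job_done())"
```

```text
the job is handed in; nothing more can be done
None
```

The job is handed in after about 50 s of robot time: the heel block sits centred on the stand, and the tin, can and bottle are back upright on their own pads, the tin about 4 mm off by the final picture; no verdict came back at hand-in.

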